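# Unbolt the curing bay gate and hold it ajar

## Task

The gate of the bench bay where the plaster casts cure is held by a sagging steel bolt whose turned-down nose has dropped behind the bent-up lip of its keeper. Take the bolt by its knob, lift it just enough to clear the lip and draw it back out of the keeper gently, without wrenching the bent keeper (never press the bolt on it with more than 20 N), then swing the gate towards you, about 20 degrees open. The gate closes itself, so finish while still holding it ajar by the knob, and leave the casts and the other things where they stand.

Things in the scene. Friction and masses are not known exactly. Their poses are not given: they have to be found in the camera images.
- bay: The curing bay, fixed: white tray 190 x 310 mm with low side walls (to 78 mm) and grey posts (to 98 mm). Origin: centre of its underside. Its x axis points to the back, y to its left seen from the front, z up. Its open front, at x = -80 mm, is closed by the gate.
- gate_leaf: The barred grey gate with all it carries (bolt included): 240 mm long, 98 mm high, 14 mm thick. Origin: on the upright hinge axis, at the worktop. At any opening the leaf runs along its own -y axis from the hinge to the free edge; its own -x axis is its front face, the way it opens.
- gate_hinge (a point): Point on the upright hinge axis of the gate, 100 mm up; in the bay's frame at x = -80, y = +125 mm (left end of the gate seen from the front).
- gate (a joint): Opening angle of the gate: 0 closed, grows as the free (right) end swings towards the front, up to 0.9. A weak spring (0.15 N m shut, 0.25 N m at 0.4 rad) closes it if let go.
- bolt: Steel bolt on top of the gate: 9 mm rod along the gate with an upright knob and, at the free-edge end, a nose 9 x 10 mm reaching 22 mm below the rod's axis. It tilts about a cross pin in the rear strap (113 mm from the hinge axis, 125 mm up) and slides along itself. Origin: on the rod's axis, at the pin while joint bolt_draw is 0.
- bolt_knob (a point): Centre of the knob: round, upright, 17 mm in diameter, 24 mm tall, about 174 mm up, 100 mm along the rod from the pin and 56 mm above it; straps and keeper end below it. Pads closing across the gate (along its x axis) let the bolt tilt between them. Raising the knob 2 mm raises the nose 3 mm and carries the knob 1.1 mm towards the hinge (or the bolt slides to make up for it).
- bolt_nose (a point): Middle of the underside of the bolt's nose, 150 mm from the pin. At the start it hangs 11 to 17 mm below the top of the keeper's lip and behind it.
- bolt_lift (a joint): Tilt of the bolt: 0 sagging (its rest under gravity, far end 0.07 rad down), grows as the knob is lifted, up to 0.22 rad.
- bolt_draw (a joint): Slide of the bolt along itself: about 0 to 0.006 at the start, grows as the knob is drawn towards the hinge, from -0.012 to 0.045 m; stays where it is left (1.2 N friction). The nose is out of the keeper from 0.026 m on.
- keeper: Bent steel keeper, fixed on the latch post: a tunnel 34 mm long, 20 mm wide inside, open at both ends. Origin: middle of its mouth (gate side) at the height of the lip's top; that height varies by some mm. Nose and rod pass between lip and bridge (underside 40 mm above the lip) while the nose's underside is 0 to 12 mm above the lip's top.
- keeper_lip (a point): Middle of the top edge of the keeper's bent-up lip, a 3 mm plate across the lower part of its mouth. The nose must pass over it.
- cast_upper: Plaster cast, 55 x 60 x 30 mm, loose in the bay: leave alone. Origin: centre of its underside.
- cast_lower: Plaster cast, 53 x 56 x 34 mm, loose in the bay: leave alone. Origin: centre of its underside.
- etch: Small capped bottle, 28 x 28 x 70 mm, standing to the right of the bay: leave alone. Origin: centre of its underside.
- dappen_1: Small white waisted dish, 35 x 35 x 22 mm, on the worktop: leave alone. Origin: centre of its underside.
- tape_roll: Flat tan roll, 48 mm in diameter, 12 mm high, on the worktop near the front edge: leave alone. Origin: centre of its underside.
- spatula: Thin steel spatula, 154 mm long, lying on the worktop to the left: leave alone. Origin: centre of its underside.

How it is judged (in metres and radians):
On the way, in this order (a step that is already met when the one before it is completed fails the run):
1. the bolt is lifted by its knob while its nose is still behind the lip (value of joint bolt_lift above 0.04 rad and value of joint bolt_draw below 0.024 m), for 0.1 s.
2. the bolt is drawn out of the keeper with the gate still closed (value of joint bolt_draw above 0.024 m and value of joint gate below 0.12 rad), for 0.1 s.
At the end, for the whole second after the job is handed in: The gate stands still, open by 0.2 to 0.52 rad (11 to 30 degrees), the bolt still drawn by more than 10 mm, held by the robot's fingers on the bolt (more than 1 N) and not propped by any loose thing (value of joint gate between 0.2 and 0.52 rad and contact force between bolt and the fingers above 1 N and velocity of joint gate between -0.05 and 0.05 rad/s and value of joint bolt_draw above 0.01 m and contact force between gate_leaf and cast_upper below 0.05 N and contact force between gate_leaf and cast_lower below 0.05 N and contact force between gate_leaf and etch below 0.05 N and contact force between gate_leaf and dappen_1 below 0.05 N and contact force between gate_leaf and tape_roll below 0.05 N and contact force between gate_leaf and spatula below 0.05 N); the arm keeps its last pose, push and grip.
It fails at once if the bolt is pressed on the keeper with more than 20 N (contact force between bolt and keeper above 20 N).
It fails at once if a cast or another bystander is moved by more than 30 mm (distance of any of cast_upper, cast_lower, etch, dappen_1, tape_roll, spatula from where it was at the start of the episode above 0.03 m).
It also fails if it takes over 32 s, if anything falls off the work surface, if the arm or the gripper's body presses on something with over 40 N, if the wrist force passes 120 N, or if a joint passes its speed limit or range.

## Robot

A 6-joint arm with a two-finger parallel gripper is mounted at the origin on a cart in front of the work surface, level with it; the furniture and walls round the work are solid. World frame = base frame: x ahead of the robot, y to its left, z up, the work surface at z = 0. Lengths are in mm, angles in rad, forces in N, time in s.
With the tool pointing down it reaches from about 275 to 1000 mm from the base axis. Payload 8.4 kg.
Tool frame: the origin (TCP) lies midway between the tips of the shut fingers; the grasp point (between the pads) lies 19 mm behind it; z points along the fingers, y is the line along which they close (so a half turn about z gives the same grasp; the last joint's range is limited). The gripper opens to 85 mm and grips with 20 to 120 N. Pads are 22 mm wide; open, the fingers measure 114 mm over their backs; the gripper's body (76 mm by 85 mm) begins 54 mm behind the grasp point. The pads swing forward as they close: fully open they stand 13 mm farther back than shut.
Start: joints at [1.25, 0.353, 1.633, -0, 1.155, -0.002], TCP at [195.891, 593.511, 231.281] pointing down, gripper open.
Joint ranges: [-2.63, 2.63], [-0.92, 2.1], [0.06, 2.66], [-1.3, 4.44], [0, 2.69], [-3.02, 3.02]. Speed limits (rad/s): [2.22, 2.22, 2.79, 3.14, 3.14, 3.14].

## Interface

Orientations are given as [roll, pitch, yaw] about the fixed x, y, z axes, in that order (R = Rz(yaw) Ry(pitch) Rx(roll)).
In Python, from rig import monitor, imaging, r gives the robot as it stands.
- The arm moves only by the tool drive_tool, never from a script. Its argument "plan" is a list of rows, each an object of numbers: "x", "y", "z": the shift along the tool's x, y, z in units of 50 mm (1.0 is 50 mm); "ax", "ay", "az": the turn, a rotation vector about the tool's x, y, z in units of 6 degrees (1.0 is 6 degrees); "hand": the finger opening in mm, from 0 to 85.4. In form: [{"x": .., "y": .., "z": .., "ax": .., "ay": .., "az": .., "hand": ..}, ...]. A call has 1 to 8 rows; each row is the pose to reach, as a shift and turn from the pose commanded when the call began, along the tool's axes at that moment; what a row does not reach only later rows make up. A row lasts 1/10 s, in which the tool goes at most 50 mm and 8.59 degrees, less where a joint would pass 70% of its speed; a pose out of reach is approached as far as the arm can. A call with a gripper value outside its range is refused whole. The fingers move at their own pace and stop on an object; "grip_force" is the grip in N (left out, the last holds). Time passes only in rows, so rows that repeat a pose let the fingers close. It gives the time, the measured TCP pose, the force, the opening and the grip force at its end, in the units of the state.
- monitor.sense(): the state, without advancing time (a new reading comes with each control period).
- imaging.grab_frame(name): name is "scene" or "top"; returns the picture (400x640x3 uint8, red, green, blue); there is no depth.
- imaging.camera_info(name): a dict with "mtx" (3x3 intrinsics, pixels), "R" (3x3) and "t" (3): a world point X has camera coordinates R X + t. Camera axes: x right, y down, z forward; pixel columns grow to the right and rows downward; lengths in mm; the calibration is good to about 2 mm. A picture is of the moment at which its call begins. camera_info takes no time and is no camera call.
- r.sign_off(): hands the job in; it is judged then, once.
The state is a dict: "clock": time; "qpos": joint angles; "qvel": joint speeds; "joint_efforts": joint torques, N m; "eef_pos": TCP position; "tcp_rot": TCP orientation; "contact_force": force on the tool from outside, world axes, zero at the start; "wrist_torque": the same for the moment, N m; "opening": opening from 0.0 (shut) to 1.0 (fully open); "grasp_force": force on a finger pad.
Only numpy, scipy, OpenCV 4.12 (cv2) and the standard library are available. Lean on these libraries where they do the work, as an engineer would, in place of code of your own. Each camera call takes 0.05 s, during which the arm holds its last target. There are 200 camera calls.

## Working session

There is one attempt and no reset: what is moved stays moved. The work goes in short steps, Python scripts to look and compute and a tool call to move; the robot and the scene stay as the last step left them, time stands still between calls to the robot, and variables do not carry over. Pictures are saved under pics/ and viewed, at most 10 in all, crops included, and the job is handed in when it is done.

Besides the shell and the picture viewer there is one more tool, called after "Request:" as name(argument=value, ...) on one line, values as JSON. drive_tool: Moves the arm, as the interface text tells. Its arguments: {"type":"object","properties":{"plan":{"type":"array","items":{"type":"object","properties":{"x":{"type":"number"},"y":{"type":"number"},"z":{"type":"number"},"ax":{"type":"number"},"ay":{"type":"number"},"az":{"type":"number"},"hand":{"type":"number"}}}},"grip_force":{"type":"number"}},"required":["plan"]}

```bash
ls; mkdir -p pics; python3 - <<'E'
from rig import monitor, imaging, r
import cv2
s=monitor.sense(); print(s)
for n in ("scene","top"):
    im=imaging.grab_frame(n); cv2.imwrite(f"pics/{n}0.png",im[:,:,::-1]); i=imaging.camera_info(n); print(n,i['mtx'],i['R'],i['t'])
E
```

```text
pics
{'clock': 0.0, 'qpos': array([ 1.24959436e+00,  3.53667319e-01,  1.63412953e+00,  1.59117078e-05,
        1.15520473e+00, -2.42986236e-03]), 'qvel': array([ 1.03485712e-03,  6.98158828e-05, -3.50321641e-04,  8.72650494e-04,
       -5.47692968e-05, -4.90873018e-04]), 'joint_efforts': array([ 3.64986743e-03, -6.05253983e+01, -3.42068517e+01,  4.02970745e-04,
        9.41886858e-03, -4.10486757e-05]), 'eef_pos': array([195.73809779, 593.0569037 , 230.55168218]), 'tcp_rot': array([-3.14018377e+00, -1.79716417e-05,  2.82281411e+00]), 'contact_force': array([0.19440573, 0.41168731, 0.35308488]), 'wrist_torque': array([-0.02410114, -0.00562374, -0.01190413]), 'grasp_force': 0.0, 'opening': 0.99927527547597}
scene [[515.54442424   0.         317.46092642]
 [  0.         515.54442424 196.62712509]
 [  0.           0.           1.        ]] [[ 0.60201861 -0.79847585  0.00314897]
 [-0.60930632 -0.46193409 -0.64448639]
 [ 0.51606144  0.38607412 -0.76460929]] [-271.71016579  459.84282148 1115.89975374]
top [[388.18195123   0.         329.27242142]
 [  0.         388.18195123 199.10708276]
 [  0.           0.           1.        ]] [[-0.021255   -0.99977249  0.00178957]
 [-0.99710283  0.02106742 -0.07308974]
 [ 0.07303541 -0.00333791 -0.99732376]] [  84.34499048  555.03280657 1168.88856207]
```

View pics/scene0.png

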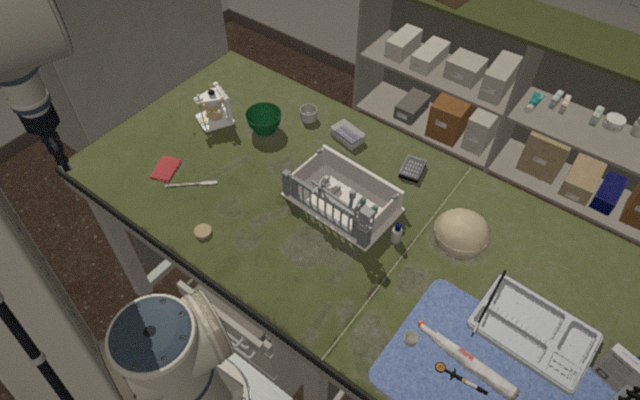

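View pics/top0.png

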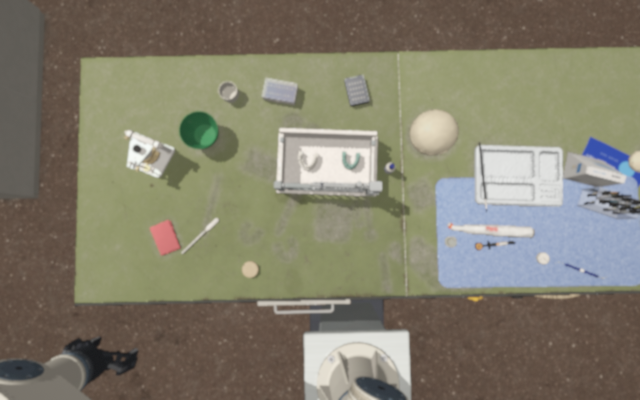

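The bay is at about (342,198) in the scene view and (328,162) in the top view. The gate is on the side facing the robot, with the keeper at its right end, and the arm is out of the way at the left. Next I'll enlarge both views.

```bash
python3 - <<'E'
import cv2,numpy as np
a=cv2.imread("pics/scene0.png")[140:250,270:415]; b=cv2.imread("pics/top0.png")[120:205,268:405]
cv2.imwrite("pics/c1.png",cv2.resize(a,None,fx=5.4,fy=5.4,interpolation=cv2.INTER_CUBIC))
cv2.imwrite("pics/c2.png",cv2.resize(b,None,fx=5.8,fy=5.8,interpolation=cv2.INTER_CUBIC))
E
```

```text
(no output)
```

View pics/c1.png

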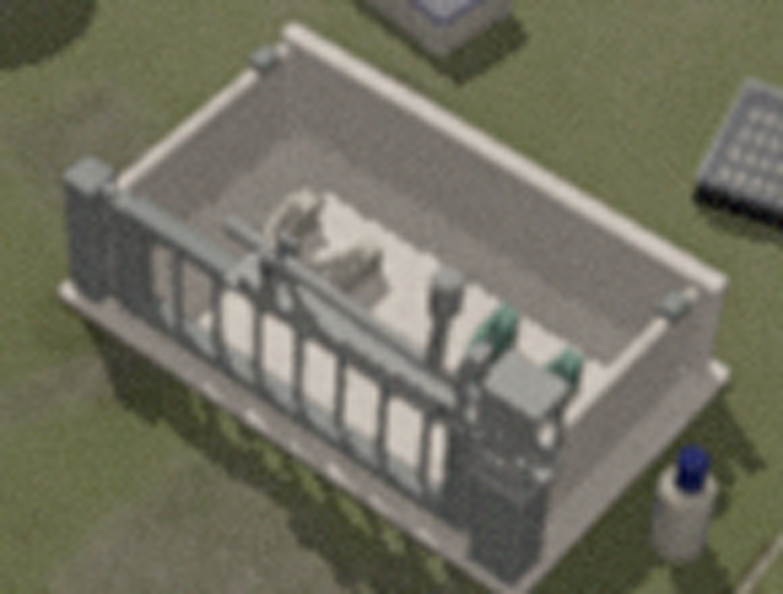

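View pics/c2.png

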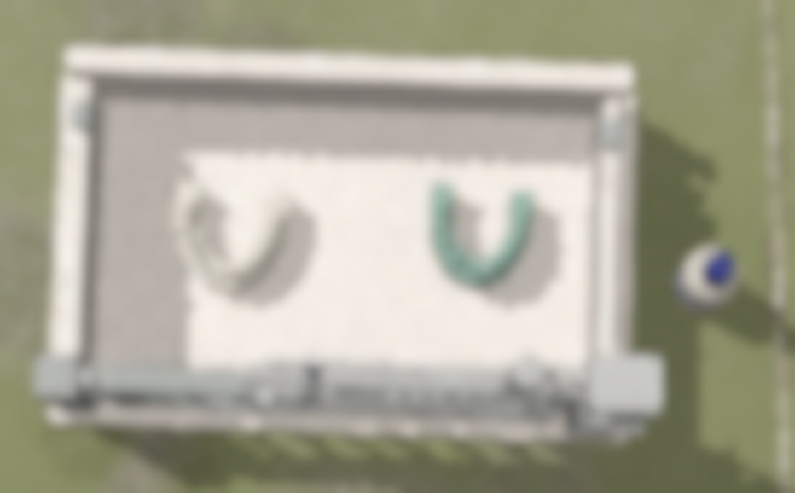

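The crops show:
- **Knob:** about (446,288) in the scene crop and (530,377) in the top crop.
- **Back wall corners:** (290,28) and (725,282) in the scene crop, (65,48) and (635,65) in the top crop.
- **Hinge post top:** (90,172) in the scene crop.

```bash
cat > h.py <<'E'
import numpy as np, json
from rig import monitor, imaging, r
I={n:imaging.camera_info(n) for n in("scene","top")}
def ray(n,uv):
    i=I[n];R=np.array(i['R']);d=R.T@np.linalg.solve(i['mtx'],[uv[0],uv[1],1]);return -R.T@np.array(i['t']),d
def onz(n,uv,z):
    c,d=ray(n,uv);return c+d*(z-c[2])/d[2]
def tri(a,b):
    c1,d1=ray("scene",a);c2,d2=ray("top",b)
    s=np.linalg.lstsq(np.c_[d1,-d2],c2-c1,rcond=None)[0];p,q=c1+s[0]*d1,c2+s[1]*d2
    return (p+q)/2,np.linalg.norm(p-q)
def proj(n,X):
    i=I[n];p=np.array(i['mtx'])@(np.array(i['R'])@np.array(X)+i['t']);return p[:2]/p[2]
S=lambda u,v:(270+u/5.4-.4,140+v/5.4-.4)
T=lambda u,v:(268+u/5.8-.4,120+v/5.8-.4)
E
python3 - <<'E'
from h import *
np.set_printoptions(precision=1,suppress=True)
k=S(446,289);print("knob",tri(k,T(530,377)),onz("scene",k,174),onz("top",T(530,377),174))
bl,br=onz("scene",S(290,28),78),onz("scene",S(725,282),78);print("back scene",bl,br,np.linalg.norm(bl-br),np.arctan2(*(br-bl)[:2]))
tl,tr=onz("top",T(65,48),78),onz("top",T(635,65),78);print("back top",tl,tr,np.linalg.norm(tl-tr),np.arctan2(*(tr-tl)[:2]))
print("hinge post top",onz("scene",S(90,172),98),onz("top",T(57,380),98))
print("front base",onz("scene",S(65,290),8),onz("scene",S(510,590),8),onz("top",T(48,420),8),onz("top",T(635,435),8))
E
```

```text
knob (array([582.3,  -7.1, 181.4]), np.float64(1.5175190659736963)) [588.3  -4.4 174. ] [582.6  -7.2 174. ]
back scene [763.1 213.7  78. ] [748.7 -72.4  78. ] 286.4113530573887 -3.0911893185803194
back top [766.5 217.3  78. ] [751.7 -72.7  78. ] 290.3371193956006 -3.0905000998688488
hinge post top [598.9 220.4  98. ] [594.4 220.7  98. ]
front base [586.  232.3   8. ] [568.4 -67.5   8. ] [583.1 237.5   8. ] [568.5 -75.9   8. ]
```

Request:
drive_tool(plan=[{"x":-11.2,"y":-8.9,"z":-0.2,"az":12.4},{"x":-11.2,"y":-8.9,"z":-0.2,"az":12.4},{"x":-11.2,"y":-8.9,"z":-0.2,"az":12.4},{"x":-11.2,"y":-8.9,"z":-0.2,"az":12.4},{"x":-11.2,"y":-8.9,"z":-0.2,"az":12.4},{"x":-11.2,"y":-8.9,"z":-0.2,"az":12.4},{"x":-11.2,"y":-8.9,"z":-0.2,"az":12.4},{"x":-11.2,"y":-8.9,"z":-0.2,"az":12.4}], grip_force=30)

```text
invalid input
```

```bash
cat >> h.py <<'E'
from scipy.spatial.transform import Rotation as Ro
def go(X,yaw=1.52):
    s=monitor.sense();R=Ro.from_euler('xyz',s['tcp_rot']);d=R.inv().apply(np.array(X)-s['eef_pos'])/50
    w=(R.inv()*Ro.from_euler('xyz',[np.pi,0,yaw])).as_rotvec(degrees=True)/6
    print("t",s['clock'],"at",s['eef_pos'].round(1),s['tcp_rot'].round(3),"F",s['contact_force'].round(1),"shift",d.round(3),"turn",w.round(3),"open",round(s['opening'],2),"grip",s['grasp_force'])
E
python3 -c "
from h import *
go([587.5,-4.2,240])"
```

```text
t 0.1 at [195.8 593.1 230.7] [-3.14   0.     2.823] F [ 0.2 -0.1  0.3] shift [-11.184  -8.889  -0.176] turn [-1.0000e-02  8.0000e-03  1.2441e+01] open 1.0 grip 0.0
```

Request:
drive_tool(plan=[{"x":-11.2,"y":-8.9,"z":-0.2,"ax":0,"ay":0,"az":12.4,"hand":85},{"x":-11.2,"y":-8.9,"z":-0.2,"ax":0,"ay":0,"az":12.4,"hand":85},{"x":-11.2,"y":-8.9,"z":-0.2,"ax":0,"ay":0,"az":12.4,"hand":85},{"x":-11.2,"y":-8.9,"z":-0.2,"ax":0,"ay":0,"az":12.4,"hand":85},{"x":-11.2,"y":-8.9,"z":-0.2,"ax":0,"ay":0,"az":12.4,"hand":85},{"x":-11.2,"y":-8.9,"z":-0.2,"ax":0,"ay":0,"az":12.4,"hand":85},{"x":-11.2,"y":-8.9,"z":-0.2,"ax":0,"ay":0,"az":12.4,"hand":85},{"x":-11.2,"y":-8.9,"z":-0.2,"ax":0,"ay":0,"az":12.4,"hand":85}], grip_force=30)

```text
clock: 0.9
eef_pos: [415.9, 257.2, 236.9]
tcp_rot: [3.142, 0.0, 1.617]
contact_force: [1.6, 1.4, -0.5]
opening: 0.994
grasp_force: 0.0
```

```bash
python3 -c "
from h import *
go([587.5,-4.2,240])"
```

```text
t 0.9 at [415.9 257.2 236.9] [3.142 0.    1.617] F [ 1.6  1.4 -0.5] shift [-5.38   3.188 -0.062] turn [0.    0.001 0.925] open 0.99 grip 0.0
```

Request:
drive_tool(plan=[{"x":-5.38,"y":3.19,"z":-0.06,"ax":0,"ay":0,"az":0.92,"hand":60},{"x":-5.38,"y":3.19,"z":-0.06,"ax":0,"ay":0,"az":0.92,"hand":60},{"x":-5.38,"y":3.19,"z":-0.06,"ax":0,"ay":0,"az":0.92,"hand":60},{"x":-5.38,"y":3.19,"z":-0.06,"ax":0,"ay":0,"az":0.92,"hand":60},{"x":-5.38,"y":3.19,"z":-0.06,"ax":0,"ay":0,"az":0.92,"hand":60},{"x":-5.38,"y":3.19,"z":-0.06,"ax":0,"ay":0,"az":0.92,"hand":60},{"x":-5.38,"y":3.19,"z":-0.06,"ax":0,"ay":0,"az":0.92,"hand":60},{"x":-5.38,"y":3.19,"z":-0.06,"ax":0,"ay":0,"az":0.92,"hand":60}])

```text
clock: 1.7
eef_pos: [588.9, -2.9, 239.3]
tcp_rot: [-3.141, 0.0, 1.524]
contact_force: [0.0, 0.8, 0.0]
opening: 0.707
grasp_force: 0.0
```

```bash
python3 - <<'E'
from h import *
import cv2
go([587.5,-4.2,240])
a=imaging.grab_frame("scene")[125:235,290:435,::-1]
cv2.imwrite("pics/d1.png",cv2.resize(a,None,fx=5.4,fy=5.4,interpolation=cv2.INTER_CUBIC))
s=monitor.sense();print(proj("scene",s['eef_pos']))
E
```

```text
t 1.7 at [588.9  -2.9 239.3] [-3.141  0.     1.524] F [0.  0.8 0. ] shift [-0.028 -0.028 -0.015] turn [-0.008  0.001  0.034] open 0.71 grip 0.0
[352.60113885 174.94585477]
```

View pics/d1.png

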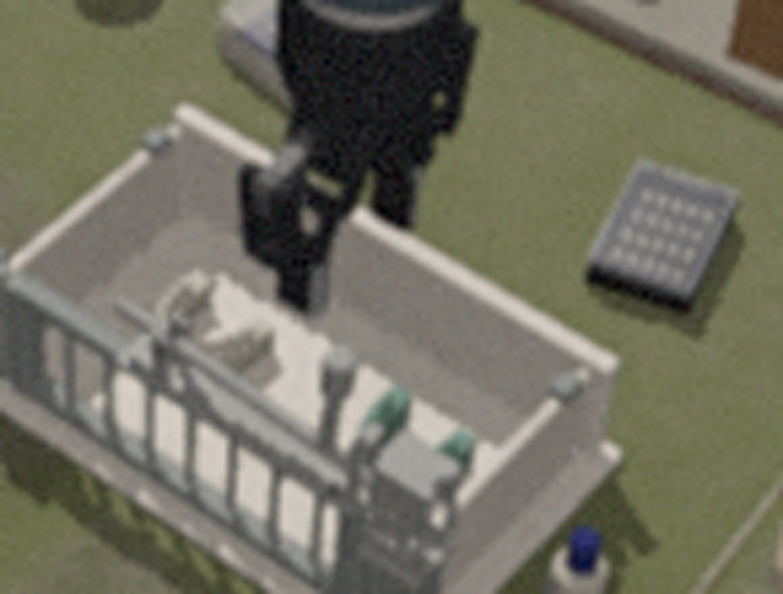

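The gripper hangs above the knob: the TCP projects to (338,270) in this crop and the knob is at (338,370). I'll go down with the fingers open.

Request:
drive_tool(plan=[{"x":-0.04,"y":-0.05,"z":0.4,"ax":0,"ay":0,"az":0.03,"hand":60},{"x":-0.04,"y":-0.05,"z":0.8,"ax":0,"ay":0,"az":0.03,"hand":55},{"x":-0.04,"y":-0.05,"z":1.2,"ax":0,"ay":0,"az":0.03,"hand":50},{"x":-0.04,"y":-0.05,"z":1.6,"ax":0,"ay":0,"az":0.03,"hand":45},{"x":-0.04,"y":-0.05,"z":1.64,"ax":0,"ay":0,"az":0.03,"hand":40},{"x":-0.04,"y":-0.05,"z":1.64,"ax":0,"ay":0,"az":0.03,"hand":36},{"x":-0.04,"y":-0.05,"z":1.64,"ax":0,"ay":0,"az":0.03,"hand":36}])

```text
clock: 2.45
eef_pos: [586.2, -2.4, 159.0]
tcp_rot: [3.14, -0.0, 1.524]
contact_force: [-0.5, 1.6, 0.6]
opening: 0.421
grasp_force: 0.0
```

```bash
python3 - <<'E'
from h import *
import cv2
go([586.5,-5,157])
a=imaging.grab_frame("scene")[145:225,310:415,::-1]
cv2.imwrite("pics/d2.png",cv2.resize(a,None,fx=7.4,fy=7.4,interpolation=cv2.INTER_CUBIC))
s=monitor.sense();print(proj("scene",s['eef_pos']))
E
```

```text
t 2.45 at [586.2  -2.4 159. ] [ 3.14  -0.     1.524] F [-0.5  1.6  0.6] shift [-0.052  0.008  0.04 ] turn [ 0.011 -0.001  0.04 ] open 0.42 grip 0.0
[350.84829138 197.09489357]
```

View pics/d2.png

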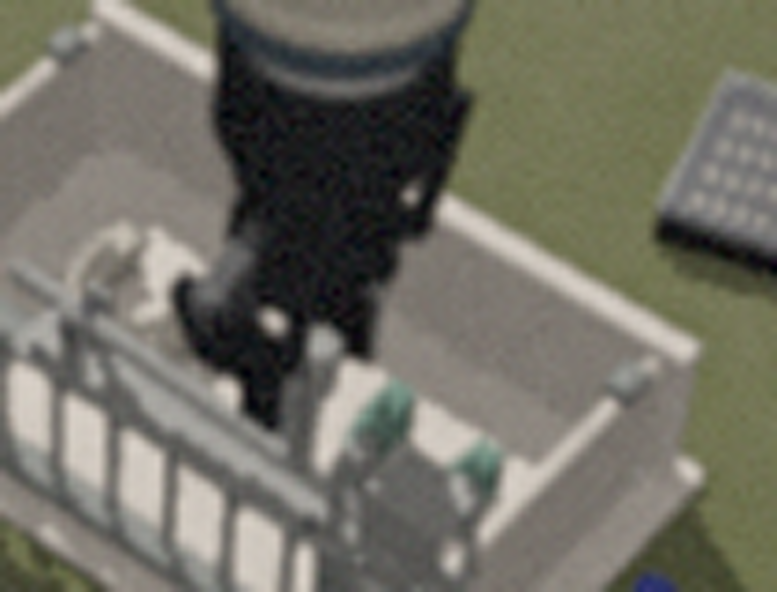

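The knob, at (322,345), sits between the near finger (270,390) and the far finger (355,320). I'll close slowly and watch the force.

Request:
drive_tool(plan=[{"x":-0.05,"y":0,"z":0.04,"ax":0,"ay":0,"az":0,"hand":32},{"x":-0.05,"y":0,"z":0.04,"ax":0,"ay":0,"az":0,"hand":28},{"x":-0.05,"y":0,"z":0.04,"ax":0,"ay":0,"az":0,"hand":24},{"x":-0.05,"y":0,"z":0.04,"ax":0,"ay":0,"az":0,"hand":22},{"x":-0.05,"y":0,"z":0.04,"ax":0,"ay":0,"az":0,"hand":22}], grip_force=25)

```text
clock: 3.0
eef_pos: [585.8, -5.7, 155.9]
tcp_rot: [3.142, -0.0, 1.523]
contact_force: [-0.5, -0.1, -0.2]
opening: 0.257
grasp_force: 0.0
```

Request:
drive_tool(plan=[{"x":0,"y":0,"z":0,"ax":0,"ay":0,"az":0,"hand":20},{"x":0,"y":0,"z":0,"ax":0,"ay":0,"az":0,"hand":19},{"x":0,"y":0,"z":0,"ax":0,"ay":0,"az":0,"hand":18}])

```text
clock: 3.3
eef_pos: [585.6, -5.7, 155.8]
tcp_rot: [-3.141, 0.0, 1.523]
contact_force: [-0.2, -0.3, 0.7]
opening: 0.212
grasp_force: 0.4
```

Request:
drive_tool(plan=[{"x":0,"y":0,"z":0,"ax":0,"ay":0,"az":0,"hand":15},{"x":0,"y":0,"z":0,"ax":0,"ay":0,"az":0,"hand":12},{"x":0,"y":0,"z":0,"ax":0,"ay":0,"az":0,"hand":10},{"x":0,"y":0,"z":0,"ax":0,"ay":0,"az":0,"hand":10}], grip_force=30)

```text
clock: 3.7
eef_pos: [585.7, -5.7, 155.8]
tcp_rot: [-3.141, 0.0, 1.523]
contact_force: [-1.4, -1.2, 1.7]
opening: 0.186
grasp_force: 29.2
```

Grasped, with only small side forces. Now I'll lift 13.3 mm, moving 7.4 mm towards the hinge.

Request:
drive_tool(plan=[{"x":0.02,"y":0,"z":-0.034,"ax":0,"ay":0,"az":0,"hand":10},{"x":0.04,"y":0,"z":-0.067,"ax":0,"ay":0,"az":0,"hand":10},{"x":0.055,"y":0,"z":-0.1,"ax":0,"ay":0,"az":0,"hand":10},{"x":0.074,"y":0,"z":-0.134,"ax":0,"ay":0,"az":0,"hand":10},{"x":0.074,"y":0,"z":-0.134,"ax":0,"ay":0,"az":0,"hand":10}])

```text
clock: 4.2
eef_pos: [585.9, -1.7, 162.6]
tcp_rot: [-3.141, -0.0, 1.523]
contact_force: [-0.5, 0.3, -2.8]
opening: 0.186
grasp_force: 29.3
```

Request:
drive_tool(plan=[{"x":0.02,"y":0,"z":-0.034,"ax":0,"ay":0,"az":0,"hand":10},{"x":0.04,"y":0,"z":-0.067,"ax":0,"ay":0,"az":0,"hand":10},{"x":0.055,"y":0,"z":-0.1,"ax":0,"ay":0,"az":0,"hand":10},{"x":0.074,"y":0,"z":-0.132,"ax":0,"ay":0,"az":0,"hand":10},{"x":0.074,"y":0,"z":-0.132,"ax":0,"ay":0,"az":0,"hand":10},{"x":0.074,"y":0,"z":-0.132,"ax":0,"ay":0,"az":0,"hand":10}])

```text
clock: 4.8
eef_pos: [586.2, 1.8, 169.2]
tcp_rot: [3.142, 0.0, 1.523]
contact_force: [-1.0, 1.9, -3.3]
opening: 0.184
grasp_force: 29.3
```

```bash
python3 - <<'E'
from h import *
import cv2
go([586.5,-5,157]); print(monitor.sense()['wrist_torque'])
a=imaging.grab_frame("scene")[145:225,310:415,::-1]
cv2.imwrite("pics/d3.png",cv2.resize(a,None,fx=7.4,fy=7.4,interpolation=cv2.INTER_CUBIC))
E
```

```text
t 4.8 at [586.2   1.8 169.2] [3.142 0.    1.523] F [-1.   1.9 -3.3] shift [-0.136  0.013  0.244] turn [0.    0.    0.033] open 0.18 grip 29.32455667440081
[-0.05478118  0.33169211 -0.02787359]
```

View pics/d3.png

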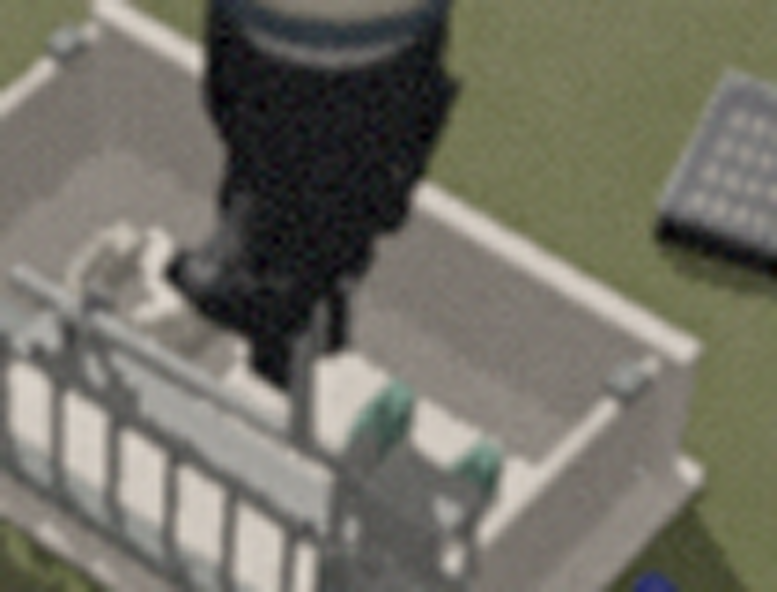

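The knob and rod are raised and the tool carries about 3 N. Now I'll draw the bolt in small steps, checking the force along y.

Request:
drive_tool(plan=[{"x":0.05,"y":0,"z":0,"ax":0,"ay":0,"az":0,"hand":10},{"x":0.1,"y":0,"z":0.003,"ax":0,"ay":0,"az":0,"hand":10},{"x":0.15,"y":0,"z":0.006,"ax":0,"ay":0,"az":0,"hand":10}])

```text
clock: 5.15
eef_pos: [586.6, 9.2, 168.9]
tcp_rot: [3.141, 0.0, 1.523]
contact_force: [-2.5, -1.7, -2.1]
opening: 0.188
grasp_force: 29.4
```

Request:
drive_tool(plan=[{"x":0.05,"y":0,"z":0.003,"ax":0,"ay":0,"az":0,"hand":10},{"x":0.1,"y":0,"z":0.006,"ax":0,"ay":0,"az":0,"hand":10},{"x":0.15,"y":0,"z":0.01,"ax":0,"ay":0,"az":0,"hand":10}])

```text
clock: 5.45
eef_pos: [586.9, 16.9, 168.4]
tcp_rot: [3.142, 0.0, 1.523]
contact_force: [-1.1, -1.4, -2.6]
opening: 0.188
grasp_force: 29.4
```

Request:
drive_tool(plan=[{"x":0.06,"y":0,"z":0.003,"ax":0,"ay":0,"az":0,"hand":10},{"x":0.12,"y":0,"z":0.006,"ax":0,"ay":0,"az":0,"hand":10},{"x":0.18,"y":0,"z":0.01,"ax":0,"ay":0,"az":0,"hand":10}])

```text
clock: 5.75
eef_pos: [587.3, 26.0, 167.8]
tcp_rot: [-3.142, 0.0, 1.523]
contact_force: [-2.5, -1.1, -2.3]
opening: 0.185
grasp_force: 29.4
```

Request:
drive_tool(plan=[{"x":0.06,"y":0,"z":0,"ax":0,"ay":0,"az":0,"hand":10},{"x":0.12,"y":0,"z":0,"ax":0,"ay":0,"az":0,"hand":10},{"x":0.16,"y":0,"z":0,"ax":0,"ay":0,"az":0,"hand":10},{"x":0.16,"y":0,"z":0,"ax":0,"ay":0,"az":0,"hand":10},{"x":0.16,"y":0,"z":0,"ax":0,"ay":0,"az":0,"hand":10}])

```text
clock: 6.25
eef_pos: [587.6, 34.0, 167.7]
tcp_rot: [-3.141, -0.0, 1.523]
contact_force: [-1.2, 1.2, -5.3]
opening: 0.185
grasp_force: 29.3
```

```bash
python3 - <<'E'
from h import *
import cv2
go([586.5,-5,157]); print(monitor.sense()['wrist_torque'])
a=imaging.grab_frame("scene")[145:225,310:415,::-1]
cv2.imwrite("pics/d4.png",cv2.resize(a,None,fx=7.4,fy=7.4,interpolation=cv2.INTER_CUBIC))
E
```

```text
t 6.25 at [587.6  34.  167.7] [-3.141 -0.     1.523] F [-1.2  1.2 -5.3] shift [-0.78   0.016  0.214] turn [-0.003 -0.004  0.031] open 0.19 grip 29.289804050058592
[-0.12077732  0.17056066 -0.05434819]
```

View pics/d4.png

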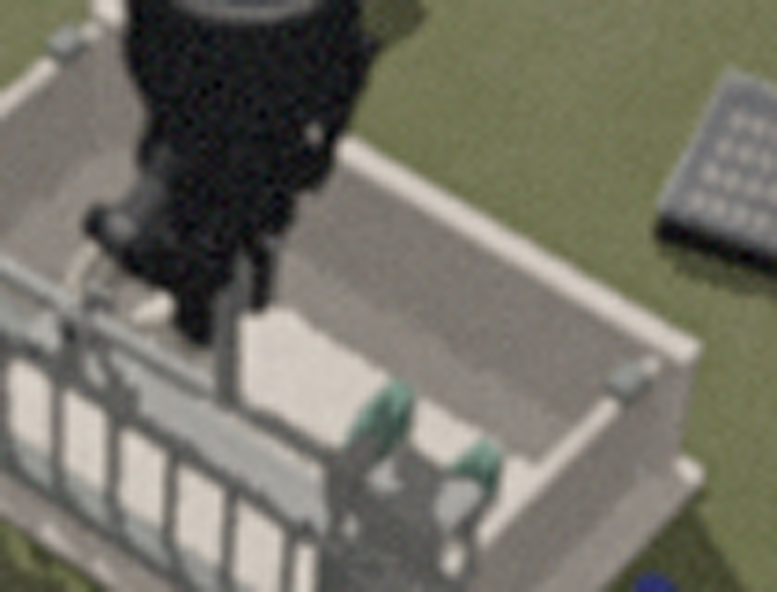

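The knob moved about 40 mm in total, so the draw is about 32 mm or more. The force stayed under 6 N throughout, and the nose is out. Now I'll swing the gate about the hinge, at about (598,206) with a 172 mm radius, to 0.35 rad.

Request:
drive_tool(plan=[{"x":0.005,"y":-0.151,"z":0,"ax":0,"ay":0,"az":0.42,"hand":10},{"x":0.017,"y":-0.301,"z":0,"ax":0,"ay":0,"az":0.84,"hand":10},{"x":0.035,"y":-0.449,"z":0,"ax":0,"ay":0,"az":1.25,"hand":10},{"x":0.06,"y":-0.6,"z":0,"ax":0,"ay":0,"az":1.67,"hand":10},{"x":0.091,"y":-0.747,"z":0,"ax":0,"ay":0,"az":2.09,"hand":10},{"x":0.129,"y":-0.892,"z":0,"ax":0,"ay":0,"az":2.51,"hand":10},{"x":0.173,"y":-1.035,"z":0,"ax":0,"ay":0,"az":2.92,"hand":10},{"x":0.223,"y":-1.178,"z":0,"ax":0,"ay":0,"az":3.34,"hand":10}])

```text
clock: 7.1
eef_pos: [530.0, 47.5, 168.2]
tcp_rot: [3.14, -0.001, 1.172]
contact_force: [1.6, -1.1, -4.0]
opening: 0.184
grasp_force: 29.5
```

Request:
drive_tool(plan=[{"x":0,"y":0,"z":0,"ax":0,"ay":0,"az":0,"hand":10},{"x":0,"y":0,"z":0,"ax":0,"ay":0,"az":0,"hand":10},{"x":0,"y":0,"z":0,"ax":0,"ay":0,"az":0,"hand":10},{"x":0,"y":0,"z":0,"ax":0,"ay":0,"az":0,"hand":10},{"x":0,"y":0,"z":0,"ax":0,"ay":0,"az":0,"hand":10},{"x":0,"y":0,"z":0,"ax":0,"ay":0,"az":0,"hand":10}])

```text
clock: 7.7
eef_pos: [529.6, 47.5, 167.9]
tcp_rot: [3.141, -0.0, 1.174]
contact_force: [2.1, -2.3, -2.9]
opening: 0.19
grasp_force: 29.6
```

```bash
python3 - <<'E'
from h import *
import cv2
go([586.5,-5,157]); s=monitor.sense(); d=s['eef_pos'][:2]-[597.9,205.9]; print(np.hypot(*d), np.arctan2(-d[0],-d[1])-.06)
a=imaging.grab_frame("scene")[140:250,270:415,::-1]
cv2.imwrite("pics/d5.png",cv2.resize(a,None,fx=5.4,fy=5.4,interpolation=cv2.INTER_CUBIC))
E
```

```text
t 7.7 at [529.6  47.5 167.9] [ 3.141 -0.     1.174] F [ 2.1 -2.3 -2.9] shift [-0.529  1.456  0.218] turn [ 2.000e-03 -0.000e+00 -3.308e+00] open 0.19 grip 29.607567087805364
172.44914692865387 0.34716289781613596
```

View pics/d5.png

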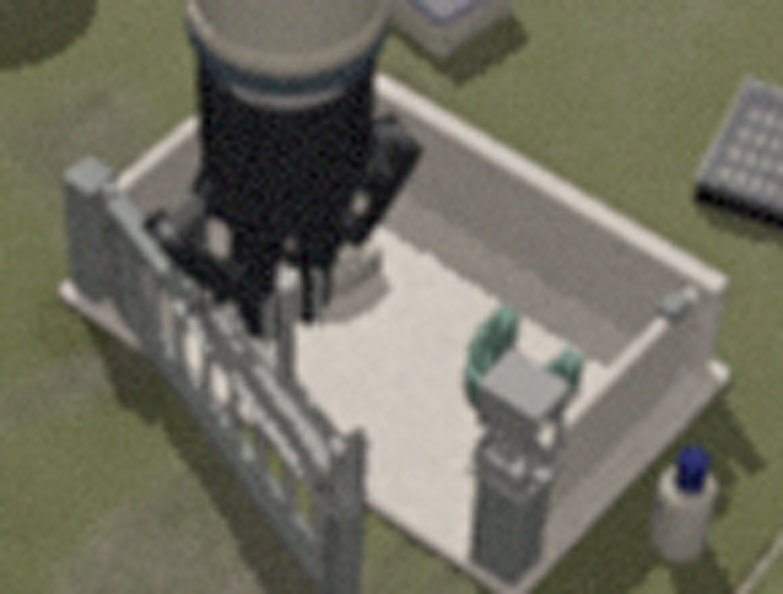

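The gate stands ajar by about 20 degrees, with its free edge at (345,450). The fingers still hold the knob at (288,280), and the casts and bottle are where they were. I'm handing it in.

```bash
python3 -c "
from rig import r
print(r.sign_off())"
```

```text
the job is handed in; nothing more can be done
None
```

I lifted the bolt over the lip, drew it out of the keeper and handed the job in with the gate held by its knob at about 0.35 rad (20°). The force at the wrist stayed below 7 N in the readings taken, no casts or other items looked disturbed in the final picture, and sign-off returned no verdict.

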